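# Hang the spice shelf on the two rail hooks

## Task

Pick up the little spice shelf by its wooden top rail and hang it on the two hooks of the rail stand: feel for the hooks with its back plate, push it back flat against the rail with both hooks through both slots, and lower it until both hooks carry it. Before you let go, draw it gently towards the front, square to the rail, until both hook tips stop it, so you know both have caught; then leave it hanging level on both hooks. Never force it, do not let it drop, and do not disturb the other things.

Things in the scene. Friction and masses are not known exactly. Their poses are not given: they have to be found in the camera images.
- shelf: Small hanging spice shelf, loose, about 0.3 to 0.65 kg, standing upright on the worktop: 260 mm wide (y), 65 deep (x; front is -x), 147 high. Origin: underside, mid width, on the BACK face of the back plate; x points to the rear, z up. White back plate 4 mm thick (x -4 to 0), z 0 to 111; below its two slots it is plain. At its foot in front a ledge 65 mm deep with a wire guard 30 mm high.
- grip (a point): Middle of the shelf's wooden top rail, at (-8, 0, 129) mm in the shelf's frame: the place to grip. The wood is 16 mm thick (shelf x -16 to 0), full width, z 111 to 147 mm. Pinch it from above, one finger in front and one behind. Axes as the shelf's.
- slot_left (a point): Middle of the upper edge of the +y slot, on the plate's back face: (0, 90, 85) mm in the shelf's frame; axes as the shelf's. The slot goes through the plate, is 18 mm wide and runs from z = 62 to 85 mm. This upper edge rests on the hook's seat.
- slot_right (a point): Middle of the upper edge of the -y slot, an equal one, on the plate's back face: (0, -90, 85) mm in the shelf's frame; axes as the shelf's.
- stand: Fixed rail stand: wooden board 150 x 340 x 20 mm (x -60 to 90), two posts, and clamped to their front a flat steel rail along y, 310 long, 50 high, 8 thick, with two hooks. Origin: on the worktop below the middle of the rail's FRONT face, which is the plane x = 0; x points to the rear, away from the robot, z up. Keep all forces on it gentle, below 25 N.
- below_hook_left (a point): Point on the board below the left hook, (0, 90, 20) mm in the stand's frame, axes as the stand's. Hook: upturned flat steel 10 mm wide; a tongue 5 mm thick reaches 14 mm forward of the rail (x -14 to 0) and ends in a lip (x -14 to -9) rising 9 mm above the tongue's top, which is the seat. 9 mm are left between lip and rail for the 4 mm plate.
- below_hook_right (a point): The same below the right hook, an equal one: (0, -90, 20) mm in the stand's frame. To go on, the hooks (14 mm high with the lip) must pass through the slots (23 mm high): slot upper edges 9 to 18 mm above the seats; then the shelf goes back to the rail and down.
- post_top (a point): Top of the left post, (21, 135, 237) mm in the stand's frame; the other is at y -135; posts 16 mm thick. The rail's height on the posts is set by hand and differs each time: both seats at one height, anywhere from 150 to 185 mm above the worktop. It is not reported: feel or see it. The rail's top edge is 8 mm above the seats, its lower edge 42 mm below.
- spice_brown: Loose spice jar with brown lid, 41 mm across, 105 mm high, standing on the board behind the rail. Bystander. Origin under its middle.
- spice_white: Loose spice jar with white lid, 44 mm across, 109 mm high, standing on the board behind the rail. Bystander. Origin under its middle.
- lunch_box: Loose blue lunch box with dark lid, 132 x 188 x 132 mm, to the left of the stand. Bystander. Origin under its middle.
- arch_mug: Loose mug with a handle, 86 x 113 x 98 mm, to the right. Bystander. Origin under its middle.
- pasta_jar: Loose jar with red lid, 65 mm across, 99 mm high, to the front left. Bystander. Origin under its middle.

How it is judged:
By the outcome, as a careful person would: the job done as asked, in the order asked, and still so for the second after the job is handed in, with the robot touching nothing.
It also fails if it takes over 69 s, if anything falls off the work surface, if the arm or the gripper's body presses on something with over 40 N, if the wrist force passes 120 N, or if a joint passes its speed limit or range.

## Robot

A 7-joint arm with a two-finger parallel gripper is mounted at the origin on a cart in front of the work surface, level with it; the furniture and walls round the work are solid. World frame = base frame: x ahead of the robot, y to its left, z up, the work surface at z = 0. Lengths are in mm, angles in rad, forces in N, time in s.
With the tool pointing down it reaches from about 425 to 975 mm from the base axis. Payload 16.7 kg.
Tool frame: the origin (TCP) lies between the finger pads; the fingertips stand 25 mm ahead of it and the grasp point (between the pads) lies 6 mm ahead of it; z points along the fingers, y is the line along which they close (so a half turn about z gives the same grasp; the last joint's range is limited). The gripper opens to 85 mm and grips with 20 to 120 N. Pads are 22 mm wide; open, the fingers measure 114 mm over their backs; the gripper's body (76 mm by 85 mm) begins 54 mm behind the grasp point. The pads swing forward as they close: fully open they stand 13 mm farther back than shut.
Start: joints at [1.139, 0.426, 0.074, 1.606, -0.034, 1.111, -0.067], TCP at [188.325, -648.16, 256.302] pointing down, gripper open.
Joint ranges: [-2.85, 2.85], [-0.5, 2.14], [-1.23, 1.37], [0.21, 2.46], [-1.02, 4.16], [0.16, 2.05], [-2.73, 2.73]. Speed limits (rad/s): [1.89, 1.89, 2.39, 2.39, 3.01, 3.01, 3.01].

## Interface

Orientations are given as a unit quaternion [w, x, y, z].
In Python, from rig import env, grab_frame, camera_info gives the robot as it stands. The module is installed in compiled form; this text tells all that it offers.
- The arm moves only by the tool carry_out, never from a script. Its argument "motion" is a list of rows, each a list of 3 entries, a list of its own where there are three numbers: the opening, from -1 (shut) to 1 (fully open), then the shift along the tool's x, y, z in m, then the turn about the tool's z in degrees. In form: [[grip, [x, y, z], roll], ...]. A call has 1 to 20 rows; each row shifts and turns the commanded pose from where the row before left it, along the tool's axes as they then stand; what a row does not reach is not made up. A row lasts 1/8 s, in which the tool goes at most 62.5 mm and 10.7 degrees, less where a joint would pass 70% of its speed; a pose out of reach is approached as far as the arm can. A call with a gripper value outside its range is refused whole. The fingers move at their own pace and stop on an object; the grip force is fixed at half the most. Time passes only in rows, so rows that do not move let the fingers close. It gives the time, the measured TCP pose, the force, the opening and the grip force at its end, in the units of the state.
- env.get_state(): the state, without advancing time (a new reading comes with each control period).
- grab_frame(name): name is "scene" or "top" or "wrist"; returns (picture, depth): 384x512x3 uint8, red, green, blue; 384x512 float32, mm along the optical axis (not along the pixel's ray), 0 where there is no reading.
- camera_info(name): a dict with "fx", "fy", "cx", "cy" (pixels), "R" (3x3) and "t" (3): a world point X has camera coordinates R X + t; the wrist camera has in their place "mount" (4x4, takes a point from camera to tool coordinates, whose origin is the TCP and whose axes are the flange's). Camera axes: x right, y down, z forward; pixel columns grow to the right and rows downward; lengths in mm; the calibration is good to about 2 mm. A picture is of the moment at which its call begins: read the wrist's pose just before it. camera_info takes no time and is no camera call.
- env.sign_off(): hands the job in; it is judged then, once.
The state is a dict: "time": time; "qpos": joint angles; "joint_velocities": joint speeds; "joint_torque": joint torques, N m; "tcp_pos": TCP position; "ee_rot": TCP orientation; "ft_force": force on the tool from outside, world axes, zero at the start; "torque": the same for the moment, N m; "gripper_width": opening from 0.0 (shut) to 1.0 (fully open); "gripper_force": force on a finger pad.
Only numpy, scipy, OpenCV 4.12 (cv2) and the standard library are available. Lean on these libraries where they do the work, as an engineer would, in place of code of your own. Each camera call takes 0.05 s, during which the arm holds its last target. There are 200 camera calls.

## Working session

There is one attempt and no reset: what is moved stays moved. The work goes in short steps, Python scripts to look and compute and a tool call to move; the robot and the scene stay as the last step left them, time stands still between calls to the robot, and variables do not carry over. Pictures are saved under pics/ and viewed, at most 10 in all, crops included, and the job is handed in when it is done.

Besides the shell and the picture viewer there is one more tool, called after "Request:" by a JSON object that holds its "name" and its "arguments", one argument or row to a line. carry_out: Moves the arm, as the interface text tells. Its arguments: {"type":"object","properties":{"motion":{"type":"array","items":{"type":"array"}}},"required":["motion"]}

```bash
mkdir -p pics
cat > h.py <<'E'
import numpy as np, cv2
from rig import env, grab_frame, camera_info
from scipy.spatial.transform import Rotation as Ro
def pose():
    s=env.get_state(); q=s['ee_rot']; return np.array(s['tcp_pos']),Ro.from_quat([q[1],q[2],q[3],q[0]]).as_matrix()
def cloud(name):
    p,R=pose(); im,d=grab_frame(name); c=camera_info(name)
    v,u=np.mgrid[:384,:512]; P=np.stack([(u-c['cx'])/c['fx']*d,(v-c['cy'])/c['fy']*d,d],-1)
    if name=='wrist':
        M=np.array(c['mount']); W=(P@M[:3,:3].T+M[:3,3])@R.T+p
    else: W=(P-np.array(c['t']))@np.array(c['R'])
    W[d==0]=np.nan
    return im,d,W
def save(im,n): cv2.imwrite('pics/'+n,im[...,::-1])
E
python3 - <<'E'
from h import *
s=env.get_state(); print({k:np.round(v,3) for k,v in s.items()})
print(pose()[1].round(3))
ims=[]
for n in ('scene','top'):
    im,d,W=cloud(n); np.savez(n,im=im,W=W); ims.append(im)
    print(n,camera_info(n)['fx'],(-np.array(camera_info(n)['R']).T@camera_info(n)['t']).round())
    cv2.imwrite(f'pics/{n}.png',cv2.resize(im,(800,600))[...,::-1])
print(np.array(camera_info('wrist')['mount']).round(3))
E
```

```text
{'time': np.float64(0.0), 'qpos': array([ 1.138,  0.427,  0.074,  1.607, -0.034,  1.111, -0.067]), 'joint_velocities': array([ 0.   , -0.003, -0.   , -0.   ,  0.   , -0.   ,  0.   ]), 'joint_torque': array([-1.0000e-03, -9.4983e+01,  3.7600e+00, -4.6352e+01,  1.9000e-02,
        1.0000e-02,  0.0000e+00]), 'tcp_pos': array([ 188.226, -647.832,  255.602]), 'ee_rot': array([-0.001,  0.99 ,  0.141, -0.   ]), 'ft_force': array([ 0.184,  0.219, -0.034]), 'torque': array([ 0.023,  0.013, -0.045]), 'gripper_force': np.float64(0.0), 'gripper_width': np.float64(0.998)}
[[ 0.96   0.279 -0.   ]
 [ 0.279 -0.96   0.001]
 [-0.    -0.001 -1.   ]]
scene 393.6750525660185 [ 196. -636.  881.]
top 379.89468595128193 [ 338.   31. 1153.]
[[ 1.00000e-03 -9.56000e-01 -2.93000e-01  7.50250e+01]
 [ 1.00000e+00  1.00000e-03 -0.00000e+00 -9.10000e-01]
 [ 0.00000e+00 -2.93000e-01  9.56000e-01 -1.18776e+02]
 [ 0.00000e+00  0.00000e+00  0.00000e+00  1.00000e+00]]
```

View pics/scene.png

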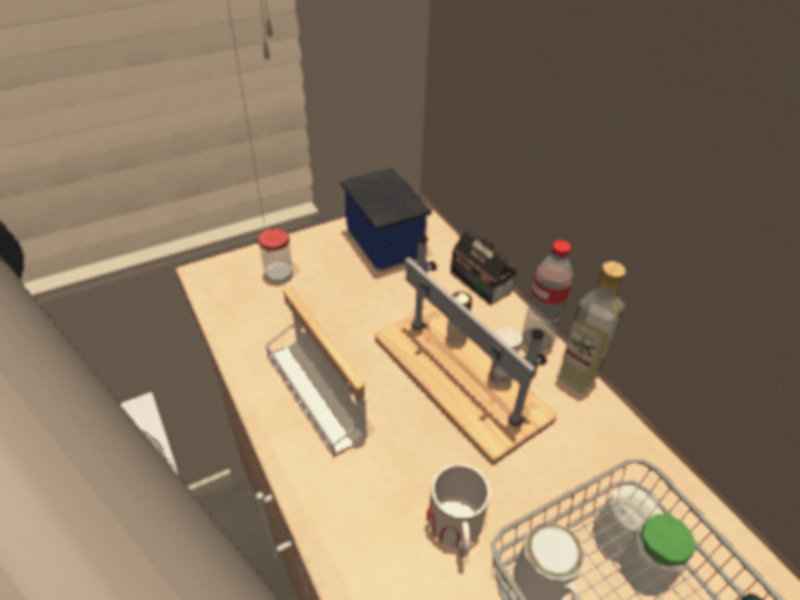

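View pics/top.png

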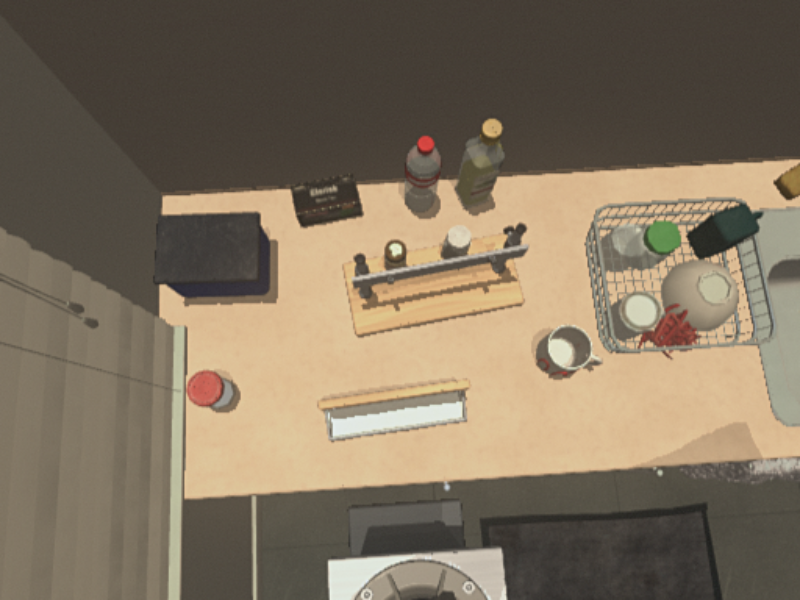

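The scene and top views show the shelf's wooden rail from (320,405) to (468,384) in the top picture, and the steel rail from (353,282) to (526,252). Both are yawed slightly. Next I'll measure them from the depth.

```bash
cat > m.py <<'E'
from h import *
def line(W,m):
    Q=W[m]; Q=Q[np.isfinite(Q).all(1)]
    (c,s,a)=cv2.minAreaRect(Q[:,:2].astype(np.float32)); 
    ctr=np.median(Q,0); b=np.polyfit(Q[:,1],Q[:,0],1)
    r=np.abs(Q[:,0]-np.polyval(b,Q[:,1])); Q=Q[r<8]; b=np.polyfit(Q[:,1],Q[:,0],1)
    e=np.percentile(Q[:,1],[0.5,99.5]); 
    print(len(Q),'slope dx/dy',b[0].round(4),'deg',np.degrees(np.arctan(b[0])).round(2),'ends y',e.round(1),'x',np.polyval(b,e).round(1),'mid',np.polyval(b,e.mean()).round(1),e.mean().round(1),'z',np.percentile(Q[:,2],[5,50,95]).round(1),'resid',r[r<8].std().round(2))
E
python3 - <<'E'
from m import *
for n in ('top','scene'):
    f=np.load(n+'.npz'); W=f['W']; im=f['im'].astype(int)
    X,Y,Z=W[...,0],W[...,1],W[...,2]
    if n=='top':
        v,u=np.mgrid[:384,:512]
        reg1=(u>195)&(u<310)&(v>235)&(v<270); reg2=(u>215)&(u<345)&(v>150)&(v<190)
        print('shelf z',np.histogram(Z[reg1],bins=np.arange(-5,200,10)))
        print('rail z',np.histogram(Z[reg2],bins=np.arange(-5,260,10)))
        print(W[242:262:2,250].round(0).tolist()); print(W[160:182:2,280].round(0).tolist())
    m1=(X>350)&(X<560)&(Y>-150)&(Y<200)&(Z>138)&(Z<156)
    m1&=(im[...,0]-im[...,2]>40)
    line(W,m1)
    sat=im.max(-1)-im.min(-1)
    m2=(X>580)&(X<800)&(Y>-230)&(Y<220)&(Z>140)&(Z<200)
    line(W,m2)
E
```

```text
shelf z (array([2750,  324,    0,   26,   24,   19,    0,    0,    0,    0,    0,
          2,   23,   32,  194,  424,    0,    0,    0,    0]), array([ -5,   5,  15,  25,  35,  45,  55,  65,  75,  85,  95, 105, 115,
       125, 135, 145, 155, 165, 175, 185, 195]))
rail z (array([1205,   58, 2111,   49,   19,   21,   24,   28,   38,   36,   45,
         34,  123,  149,   81,  104,  107,  131,  344,  197,   14,   11,
         10,   13,   29,    0]), array([ -5,   5,  15,  25,  35,  45,  55,  65,  75,  85,  95, 105, 115,
       125, 135, 145, 155, 165, 175, 185, 195, 205, 215, 225, 235, 245,
       255]))
[[471.0, 22.0, -1.0], [465.0, 23.0, -3.0], [459.0, 23.0, 2.0], [452.0, 23.0, 5.0], [433.0, 25.0, 148.0], [428.0, 25.0, 148.0], [423.0, 25.0, 147.0], [429.0, 25.0, -3.0], [423.0, 25.0, 5.0], [417.0, 26.0, 1.0]]
[[719.0, -88.0, 22.0], [712.0, -87.0, 22.0], [706.0, -87.0, 21.0], [700.0, -86.0, 21.0], [642.0, -69.0, 183.0], [639.0, -69.0, 176.0], [640.0, -71.0, 154.0], [674.0, -84.0, 18.0], [668.0, -84.0, 16.0], [661.0, -83.0, 20.0], [654.0, -82.0, 22.0]]
595 slope dx/dy -0.0781 deg -4.46 ends y [-107.9  146.6] x [437.8 418. ] mid 427.9 19.4 z [142.6 146.2 149.3] resid 2.28
826 slope dx/dy -0.1379 deg -7.85 ends y [-225.2   78.1] x [662.1 620.3] mid 641.2 -73.6 z [143.8 177.8 187.3] resid 2.1
493 slope dx/dy -0.0761 deg -4.35 ends y [-110.8  145.6] x [434.6 415.1] mid 424.8 17.4 z [139.8 144.8 147.2] resid 2.11
1297 slope dx/dy -0.1331 deg -7.58 ends y [-228.2   75.6] x [658.8 618.4] mid 638.6 -76.3 z [142.7 167.9 184.7] resid 1.37
```

Request:
{"name": "carry_out", "arguments": {
  "motion": [
    [1,[0,0,-0.04],0],
    [1,[0,0,-0.035],0],
    [1,[0.0384,-0.032,0],0],
    [1,[0.0384,-0.032,0],0],
    [1,[0.0384,-0.032,0],0],
    [1,[0.0384,-0.032,0],0],
    [1,[0.0384,-0.032,0],0],
    [1,[0.0384,-0.032,0],0],
    [1,[0.0384,-0.032,0],0],
    [1,[0.0384,-0.032,0],0],
    [1,[0.0384,-0.032,0],0],
    [1,[0.0384,-0.032,0],0],
    [1,[0.0384,-0.032,0],0],
    [1,[0.0384,-0.032,0],0],
    [1,[0.0384,-0.032,0],0],
    [1,[0.0384,-0.032,0],0]
  ]
}}

```text
time: 2.1
tcp_pos: [580.2, -66.7, 331.1]
ee_rot: [-0.0, 0.99, 0.141, -0.0]
ft_force: [0.6, 0.3, 0.4]
gripper_width: 1.002
gripper_force: 0.0
```

Request:
{"name": "carry_out", "arguments": {
  "motion": [
    [1,[0,0,0],-10.7],
    [1,[0,0,0],-10.7],
    [1,[0,0,0],-10.7],
    [1,[0,0,0],-10.7],
    [1,[0,0,0],-10.7],
    [1,[0,0,0],-10.7],
    [1,[0,0,0],-10.7],
    [1,[0,0,0],-10.7],
    [1,[0,0,0],-10.7],
    [1,[0,0,0],-10.7],
    [1,[0,0,0],-10.7],
    [1,[0,0,0],-10.7],
    [1,[0,0,0],-10.7],
    [1,[0,0,0],-10.7],
    [1,[0,0,0],-10.7],
    [1,[0,0,0],-10.7],
    [1,[0,0,0],0]
  ]
}}

```text
time: 4.22
tcp_pos: [579.4, -68.2, 331.0]
ee_rot: [-0.0, -0.064, 0.998, 0.0]
ft_force: [-0.3, 0.8, 0.5]
gripper_width: 1.002
gripper_force: 0.0
```

Run:
```python
from m import *
p,R=pose(); print(p.round(1),R.round(3)[:,:2].tolist(),env.get_state()['qpos'])
im,d,W=cloud('wrist'); np.savez('w1',im=im,W=W)
cv2.imwrite('pics/w1.png',cv2.resize(im,(800,600))[...,::-1])
X,Y,Z=W[...,0],W[...,1],W[...,2]
line(W,(X>580)&(X<720)&(Y>-250)&(Y<120)&(Z>140)&(Z<200))
```

```text
[579.4 -68.2 331. ] [[-0.992, -0.128], [-0.128, 0.992], [0.001, 0.0]] [ 0.66341342  0.31297412 -0.81302528  1.68653481  0.23778102  1.2455125
  1.49666945]
9229 slope dx/dy -0.1334 deg -7.6 ends y [-224.    78.7] x [658.6 618.2] mid 638.4 -72.6 z [143.9 175.2 187.3] resid 1.59
```

View pics/w1.png

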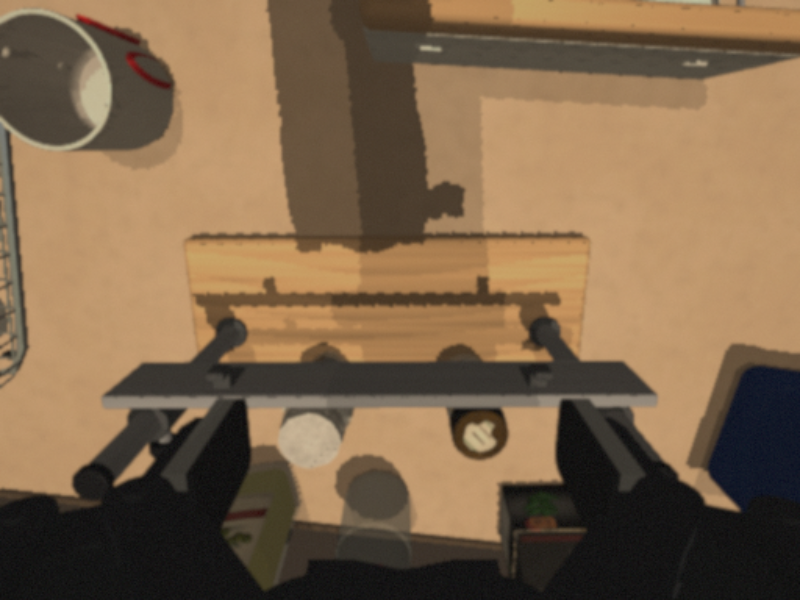

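The wrist view shows the steel rail from the front: its face spans rows 362–395 and its top edge rows 395–405. The hooks are at (220,377) and (540,377), and the shelf's back is at the upper right.

Run:
```python
from m import *
f=np.load('w1.npz'); W=f['W']; im=f['im']
th=np.radians(7.6); ex=np.array([np.cos(th),np.sin(th)]); ey=np.array([-np.sin(th),np.cos(th)])
a=W[...,:2]@ex; b=W[...,:2]@ey; Z=W[...,2]
c0=np.array([638.4,-72.6]); print('c0',c0@ex,c0@ey)
a=a-c0@ex; b=b-c0@ey
# columns through rail middle, and hooks (u=140,345)
for u in (120,140,142,240,345,348):
    print(u,[(v,round(float(a[v,u]),1),round(float(b[v,u]),1),round(float(Z[v,u]),1)) for v in range(228,262,2)])
m=(np.abs(a)<40)&(Z>140)&(Z<200)&(np.abs(b)<165)
fr=m&(Z<180)&(np.abs(np.abs(b)-90)>15)
print('face slope',np.polyfit(b[fr],a[fr],1),np.median(a[fr]), 'a vs z',np.polyfit(Z[fr],a[fr],1))
hk=m&(a<np.median(a[fr])-7)&(Z>140)
print('hooks',[ (g.sum(),np.median(b[g]).round(1),np.percentile(Z[g],[5,50,95]).round(1),np.percentile(a[g],[2,50]).round(1)) for g in (hk&(b>0),hk&(b<0))])
t=m&(Z>180); print('top z',np.percentile(Z[t],[10,50,90]), 'b ends',np.percentile(b[m],[.2,99.8]), 'a top',np.percentile(a[t],[5,50,95]))
v,u=np.mgrid[:384,:512]
s=(Z>100)&(Z<156)&(v<50)&(u>220); line(W,s&(Z>140))
```

```text
c0 623.1901869639171 -156.39472776240888
120 [(228, 51.8, -185.6, -0.1), (230, 54.6, -185.7, 0.7), (232, -0.4, -125.0, 138.2), (234, -1.0, -122.4, 144.6), (236, -1.1, -120.4, 149.7), (238, -1.1, -118.5, 154.5), (240, -1.2, -116.6, 159.3), (242, -1.0, -115.0, 163.5), (244, -1.1, -113.2, 168.0), (246, -1.0, -111.6, 172.1), (248, -1.4, -109.6, 177.1), (250, -0.3, -109.1, 178.7), (252, -1.0, -106.9, 184.2), (254, -0.0, -106.3, 186.0), (256, 2.0, -106.6, 185.9), (258, 3.7, -106.7, 186.2), (260, 4.9, -106.3, 187.6)]
140 [(228, 19.3, -126.6, 79.8), (230, 22.9, -127.8, 77.2), (232, -0.6, -104.6, 138.9), (234, -14.7, -90.5, 176.6), (236, -15.1, -88.7, 182.1), (238, -15.0, -87.3, 186.1), (240, -14.5, -86.4, 188.9), (242, -12.4, -86.8, 188.4), (244, -6.4, -90.5, 179.5), (246, -4.3, -90.7, 179.2), (248, -2.1, -91.2, 178.6), (250, -1.0, -90.7, 180.5), (252, -0.5, -89.8, 183.3), (254, 0.1, -89.0, 185.9), (256, -68.6, -35.2, 324.8), (258, -68.3, -34.8, 326.1), (260, -69.5, -33.4, 329.9)]
142 [(228, 23.3, -127.8, 70.1), (230, 46.3, -146.4, 21.0), (232, -0.9, -102.4, 139.5), (234, -15.5, -88.1, 178.5
[... 1526 characters left out ...]
48, -0.7, 93.7, 177.4), (250, -0.8, 92.7, 181.6), (252, -0.5, 91.8, 184.9), (254, 0.2, 91.2, 187.3), (256, 2.3, 91.5, 187.0), (258, 4.4, 91.7, 186.6), (260, 6.2, 91.8, 186.9)]
face slope [-0.01448492  0.43864369] -0.9159486491510052 a vs z [  0.12175176 -19.23263096]
hooks [(np.int64(132), np.float64(88.8), array([176.5, 184.9, 188.1]), array([-15.3, -14. ])), (np.int64(152), np.float64(-88.3), array([175.5, 184.3, 188.2]), array([-15.5, -14.3]))]
top z [181.74852899 186.33472569 187.69103399] b ends [-153.44327471  153.60120861] a top [-1.67715416  1.15908054 13.56247862]
5524 slope dx/dy -0.0906 deg -5.18 ends y [-105.6  120.1] x [440.1 419.7] mid 429.9 7.2 z [143.6 147.9 149.4] resid 2.07
```

Request:
{"name": "carry_out", "arguments": {
  "motion": [
    [1,[0.035,0.0264,0],0],
    [1,[0.035,0.0264,0],0],
    [1,[0.035,0.0264,0],0],
    [1,[0.035,0.0264,0],0],
    [1,[0,0,0.01],10.3],
    [1,[0,0,0.01],10.3],
    [1,[0,0,0.01],10.3],
    [1,[0,0,0.01],10.3],
    [1,[0,0,0.01],10.3],
    [1,[0,0,0],10.3],
    [1,[0,0,0],10.3],
    [1,[0,0,0],10.3],
    [1,[0,0,0],10.3],
    [1,[0,0,0],0]
  ]
}}

```text
time: 6.02
tcp_pos: [427.1, 18.8, 281.4]
ee_rot: [0.0, 0.679, 0.735, 0.0]
ft_force: [0.5, -0.9, -0.1]
gripper_width: 1.002
gripper_force: 0.0
```

Run:
```python
from m import *
p,R=pose(); print(p.round(1),R.round(3)[:,:2].tolist(),env.get_state()['qpos'].round(2))
im,d,W=cloud('wrist'); np.savez('w2',im=im,W=W)
cv2.imwrite('pics/w2.png',cv2.resize(im,(800,600))[...,::-1])
X,Y,Z=W[...,0],W[...,1],W[...,2]
i=im.astype(int)
m=(X>380)&(X<480)&(Z>141)&(Z<154)&(Y<160)
line(W,m)
Q=W[m]
for y0 in range(-110,150,30):
    q=Q[np.abs(Q[:,1]-y0)<5]
    if len(q)>20: print(y0,len(q),np.percentile(q[:,0],[3,97]).round(1),q[:,0].mean().round(1),np.median(q[:,2]).round(1))
```

```text
[427.1  18.8 281.4] [[-0.079, 0.997], [0.997, 0.079], [-0.0, 0.0]] [ 0.69  0.04 -0.89  2.06  0.04  1.06 -0.13]
6537 slope dx/dy -0.0769 deg -4.4 ends y [-103.8  149. ] x [436.1 416.7] mid 426.4 22.6 z [145.2 147.8 149.1] resid 2.29
-80 174 [426.8 441.6] 434.1 147.8
-50 200 [424.6 439.8] 432.4 147.8
-20 211 [422.5 437.2] 430.0 147.9
10 235 [419.5 434.6] 427.1 147.9
40 268 [417.4 432.7] 425.1 147.8
70 289 [415.3 430. ] 422.8 147.8
100 322 [413.2 428.1] 420.7 147.8
130 364 [410.3 425.4] 417.9 147.7
```

View pics/w2.png

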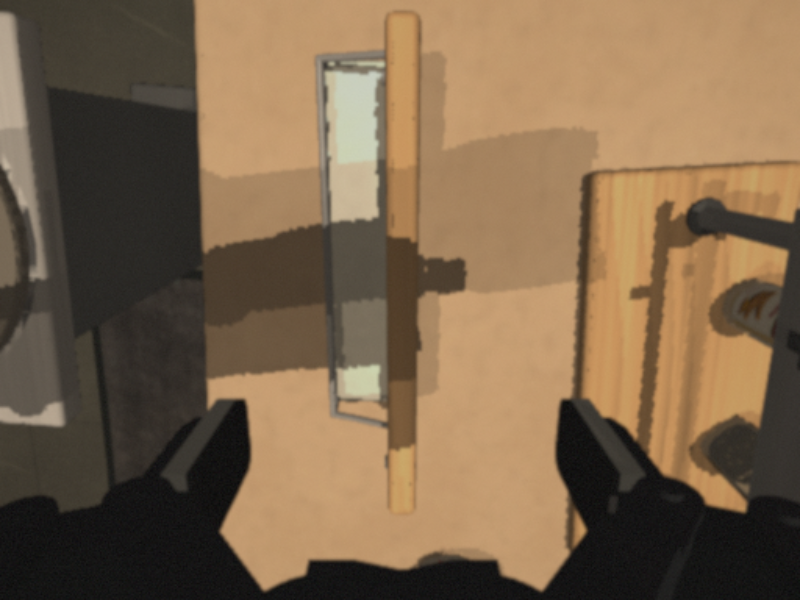

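The shelf's wooden rail is wholly in view, running from (403,12) to (400,512) and lying between the open fingers. I need its ends so I can place the middle.

Run:
```python
from m import *
f=np.load('w2.npz'); W=f['W']; im=f['im']
for c in (255,258,261):
    col=W[:,c]; ok=np.where((col[:,2]>141)&(col[:,2]<154)&(np.arange(384)<345))[0]
    print(c,ok[0],ok[-1],col[ok[0]].round(1),col[ok[0]+1].round(1),col[ok[-1]].round(1),col[ok[-1]-1].round(1))
```

```text
255 7 328 [414.9 150.3 144.6] [415.  149.1 147.6] [ 434.9 -105.6  148. ] [ 434.9 -105.4  146.9]
258 7 328 [416.9 150.4 145.1] [417.  149.5 146.2] [ 437.6 -105.8  147.5] [ 437.4 -103.9  148.6]
261 7 328 [419.  150.3 146.3] [419.  149.5 147.1] [ 440.2 -105.2  148. ] [ 440.2 -104.4  147.6]
```

Request:
{"name": "carry_out", "arguments": {
  "motion": [
    [1,[0.0027,-0.0006,0.03],0],
    [1,[0,0,0.04],0],
    [1,[0,0,0.04],0],
    [1,[0,0,0.022],0],
    [1,[0,0,0.014],0],
    [1,[0,0,0],0],
    [0.0,[0,0,0],0],
    [-0.4,[0,0,0],0],
    [-0.5,[0,0,0],0],
    [-0.7,[0,0,0],0],
    [-1,[0,0,0],0],
    [-1,[0,0,0],0],
    [-1,[0,0,0],0],
    [-1,[0,0,0],0]
  ]
}}

```text
time: 7.82
tcp_pos: [426.7, 21.3, 135.7]
ee_rot: [0.0, 0.678, 0.735, 0.0]
ft_force: [-1.8, -0.7, 8.4]
gripper_width: 0.175
gripper_force: 59.4
```

Request:
{"name": "carry_out", "arguments": {
  "motion": [
    [-1,[0,0,-0.004],0],
    [-1,[0,0,-0.008],0],
    [-1,[0,0,-0.015],0],
    [-1,[0,0,-0.025],0],
    [-1,[0,0,-0.025],0],
    [-1,[0,0,-0.025],0],
    [-1,[0,0,-0.018],0],
    [-1,[0,0,-0.01],0],
    [-1,[0,0,0],0],
    [-1,[0,0,0],0]
  ]
}}

```text
time: 9.07
tcp_pos: [426.0, 21.3, 264.8]
ee_rot: [-0.0, 0.677, 0.736, -0.0]
ft_force: [0.1, -0.3, -5.2]
gripper_width: 0.18
gripper_force: 59.0
```

Run:
```python
from m import *
s=env.get_state(); print(s['ft_force'].round(2),s['torque'].round(3),s['tcp_pos'],s['qpos'].round(2))
im,d,W=cloud('top'); save(im,'t2.png')
X,Y,Z=W[...,0],W[...,1],W[...,2]
i=im.astype(int); m=(X>350)&(X<520)&(Y>-160)&(Y<200)&(Z>240)&(Z<295)&(i[...,0]-i[...,2]>40); line(W,m)
Q=W[m]; print([np.median(Q[np.abs(Q[:,1]-y)<10][:,2]).round(1) for y in (-90,-70,-50,80,110,135)])
```

```text
[ 0.06 -0.28 -5.2 ] [-0.015 -0.063 -0.032] [425.97530465  21.32735483 264.8336743 ] [ 0.7   0.06 -0.91  2.08  0.06  1.03 -0.16]
206 slope dx/dy -0.0861 deg -4.92 ends y [-108.6  147.4] x [437.9 415.8] mid 426.8 19.4 z [262.7 275.  277.8] resid 2.26
[np.float64(275.0), np.float64(nan), np.float64(nan), np.float64(nan), np.float64(275.0), np.float64(275.7)]
  return _methods._mean(a, axis=axis, dtype=dtype,
  ret = ret.dtype.type(ret / rcount)
```

Request:
{"name": "carry_out", "arguments": {
  "motion": [
    [-1,[-0.008,0.011,0],0],
    [-1,[-0.014,0.019,0],0],
    [-1,[-0.0189,0.026,0],0],
    [-1,[-0.0189,0.026,0],0],
    [-1,[-0.0189,0.026,0],0],
    [-1,[-0.0189,0.026,0],-0.9],
    [-1,[-0.01,0.013,0],-1],
    [-1,[-0.006,0.007,0],-1],
    [-1,[0,0,0],0],
    [-1,[0,0,0],0]
  ]
}}

```text
time: 10.38
tcp_pos: [588.9, -78.2, 265.4]
ee_rot: [-0.0, 0.659, 0.753, -0.0]
ft_force: [-0.1, 0.8, -6.4]
gripper_width: 0.181
gripper_force: 59.3
```

```bash
cat > st.py <<'E'
from m import *
th=np.radians(7.6); ex=np.array([np.cos(th),np.sin(th)]); ey=np.array([-np.sin(th),np.cos(th)])
O=np.array([637.4,-72.7])
def rep():
    s=env.get_state(); p,R=pose(); d=p[:2]-O; f=s['ft_force']
    print('t',s['time'].round(2),'back a',(d@ex+8).round(2),'b',(d@ey).round(2),'S',(p[2]-135.7).round(2),'yaw',np.degrees(np.arctan2(R[1,1],R[0,1])).round(2),'F a,b,z',(f[:2]@ex).round(2),(f[:2]@ey).round(2),f[2].round(2),'T',s['torque'].round(2),'g',s['gripper_width'].round(3))
if __name__=='__main__': rep()
E
python3 - <<'E'
from st import *
rep()
ims=[]
for n in ('wrist','scene'):
    im,d,W=cloud(n); np.savez('h_'+n,im=im,W=W); ims.append(im)
cv2.imwrite('pics/h.png',cv2.resize(np.hstack([ims[0],ims[1]]),(800,300))[...,::-1])
E
```

```text
Traceback (most recent call last):
  File "st.py", line 6, in rep
    print('t',s['time'].round(2),'back a',(d@ex+8).round(2),'b',(d@ey).round(2),'S',(p[2]-135.7).round(2),'yaw',np.degrees(np.arctan2(R[1,1],R[0,1])).round(2),'F a,b,z',(f[:2]@ex).round(2),(f[:2]@ey).round(2),f[2].round(2),'T',s['torque'].round(2),'g',s['gripper_width'].round(3))
              ^^^^^^^^^^^^^^^
AttributeError: 'float' object has no attribute 'round'
```

```bash
cat > st.py <<'E'
from m import *
th=np.radians(7.6); ex=np.array([np.cos(th),np.sin(th)]); ey=np.array([-np.sin(th),np.cos(th)])
O=np.array([637.4,-72.7])
def rep():
    s=env.get_state(); p,R=pose(); d=p[:2]-O; f=np.array(s['ft_force'])
    print('t %.2f a %.2f b %.2f S %.2f yaw %.2f'%(s['time'],d@ex+8,d@ey,p[2]-135.7,np.degrees(np.arctan2(R[1,1],R[0,1]))),'F a,b,z %.2f %.2f %.2f'%(f[:2]@ex,f[:2]@ey,f[2]),'T',np.round(s['torque'],2))
if __name__=='__main__': rep()
E
python3 - <<'E'
from st import *
rep()
ims=[]
for n in ('wrist','scene'):
    im,d,W=cloud(n); np.savez('h_'+n,im=im,W=W); ims.append(im)
cv2.imwrite('pics/h.png',cv2.resize(np.hstack([ims[0],ims[1]]),(800,300))[...,::-1])
W=np.load('h_wrist.npz')['W']; a=(W[...,:2]-O)@ex; b=(W[...,:2]-O)@ey; Z=W[...,2]
for nm,m in (('wood',(a>-75)&(a<-30)&(Z>270)&(Z<282)),('rail',(np.abs(a)<5)&(Z>150)&(Z<192)),('hook',(a<-8)&(a>-20)&(Z>165)&(Z<192))):
    print(nm,m.sum(),np.percentile(a[m],[3,50,97]).round(1),np.percentile(b[m],[1,50,99]).round(1),np.percentile(Z[m],[5,50,95]).round(1), np.polyfit(b[m],a[m],1).round(4))
E
```

```text
t 10.38 a -40.79 b 0.96 S 129.70 yaw 7.63 F a,b,z 0.02 0.82 -6.41 T [ 0.03 -0.05  0.01]
wood 18259 [-56.8 -48.5 -40.5] [-22.   49.8 101.2] [274.6 277.4 278.8] [ 1.60000e-03 -4.86963e+01]
rail 6281 [-0.3  0.1  4.6] [-58.1  50.6 125.9] [153.9 181.4 187.5] [-3.000e-04  9.574e-01]
hook 242 [-14.1 -12.5  -9.4] [84.9 89.5 94.8] [176.3 187.  188.7] [-0.0381 -8.826 ]
```

View pics/h.png

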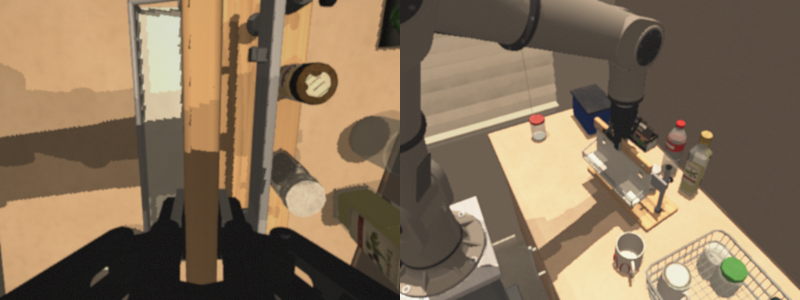

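The wrist view shows the held wood parallel to the steel rail, with the left hook at (258,55). Next I'll lower it so the plain plate faces the hook lips, then approach.

Request:
{"name": "carry_out", "arguments": {
  "motion": [
    [-1,[-0.0015,0.004,0.004],0],
    [-1,[0,0.006,0.004],0],
    [-1,[0,0.006,0],0],
    [-1,[0,0.004,0],0],
    [-1,[0,0.002,0],0],
    [-1,[0,0,0],0],
    [-1,[0,0,0],0]
  ]
}}

```text
time: 11.35
tcp_pos: [611.3, -77.4, 257.4]
ee_rot: [-0.0, 0.659, 0.752, -0.0]
ft_force: [0.1, -1.4, -5.4]
gripper_width: 0.179
gripper_force: 59.3
```

```bash
python3 st.py
```

```text
t 11.35 a -18.47 b -1.17 S 121.65 yaw 7.60 F a,b,z -0.10 -1.35 -5.38 T [ 0.05 -0.07  0.01]
```

Request:
{"name": "carry_out", "arguments": {
  "motion": [
    [-1,[0.0005,0.0015,0],0],
    [-1,[0,0.001,0],0],
    [-1,[0,0.0005,0],0],
    [-1,[0,0,0],0]
  ]
}}

```text
time: 11.85
tcp_pos: [614.4, -76.5, 257.3]
ee_rot: [-0.0, 0.659, 0.752, 0.0]
ft_force: [0.7, 0.8, -5.5]
gripper_width: 0.178
gripper_force: 59.3
```

Request:
{"name": "carry_out", "arguments": {
  "motion": [
    [-1,[0,0.001,0],0],
    [-1,[0,0,0],0]
  ]
}}

```text
time: 12.1
tcp_pos: [615.4, -76.3, 257.3]
ee_rot: [-0.0, 0.659, 0.752, 0.0]
ft_force: [-0.6, -0.1, -5.6]
gripper_width: 0.18
gripper_force: 59.3
```

Request:
{"name": "carry_out", "arguments": {
  "motion": [
    [-1,[0,0.001,0],0],
    [-1,[0,0,0],0]
  ]
}}

```text
time: 12.35
tcp_pos: [616.0, -76.3, 257.3]
ee_rot: [-0.0, 0.659, 0.752, -0.0]
ft_force: [-5.7, -0.7, -3.0]
gripper_width: 0.178
gripper_force: 59.9
```

```bash
python3 st.py
```

```text
t 12.35 a -13.71 b -0.71 S 121.57 yaw 7.60 F a,b,z -5.71 0.04 -3.05 T [-0.17  1.31  0.08]
```

Both hook lips were felt evenly, with about 6 N and almost no yaw moment. I'll back off, lower to the entry height and advance.

Request:
{"name": "carry_out", "arguments": {
  "motion": [
    [-1,[0,-0.003,0],0],
    [-1,[0,0,0.004],0],
    [-1,[0,0,0.006],0],
    [-1,[0,0,0.0045],0],
    [-1,[0,0,0],0],
    [-1,[0,0.002,0],0],
    [-1,[0,0.0015,0],0],
    [-1,[0,0.001,0],0],
    [-1,[0,0,0],0]
  ]
}}

```text
time: 13.48
tcp_pos: [617.9, -75.9, 242.9]
ee_rot: [0.0, 0.659, 0.752, 0.0]
ft_force: [-0.2, -0.8, -5.3]
gripper_width: 0.18
gripper_force: 59.4
```

```bash
python3 st.py
```

```text
t 13.47 a -11.73 b -0.65 S 107.18 yaw 7.60 F a,b,z -0.33 -0.77 -5.26 T [ 0.02 -0.06 -0.02]
```

Already 2 mm past the earlier contact with no force, so the hooks are entering the slots. I'll keep going towards the rail.

Request:
{"name": "carry_out", "arguments": {
  "motion": [
    [-1,[0,0.0015,0],0],
    [-1,[0,0.0015,0],0],
    [-1,[0,0.0015,0],0],
    [-1,[0,0,0],0]
  ]
}}

```text
time: 13.98
tcp_pos: [622.4, -75.3, 242.8]
ee_rot: [-0.0, 0.659, 0.752, 0.0]
ft_force: [0.1, -0.0, -6.7]
gripper_width: 0.183
gripper_force: 59.4
```

Request:
{"name": "carry_out", "arguments": {
  "motion": [
    [-1,[0,0.0015,0],0],
    [-1,[0,0.0015,0],0],
    [-1,[0,0.0015,0],0],
    [-1,[0,0,0],0]
  ]
}}

```text
time: 14.48
tcp_pos: [626.9, -74.8, 242.8]
ee_rot: [-0.0, 0.659, 0.752, 0.0]
ft_force: [-0.0, 0.1, -6.0]
gripper_width: 0.179
gripper_force: 59.4
```

Request:
{"name": "carry_out", "arguments": {
  "motion": [
    [-1,[0,0.001,0],0],
    [-1,[0,0,0],0]
  ]
}}

```text
time: 14.72
tcp_pos: [627.8, -74.7, 242.8]
ee_rot: [-0.0, 0.659, 0.752, 0.0]
ft_force: [-0.6, -0.1, -5.3]
gripper_width: 0.179
gripper_force: 59.4
```

```bash
python3 st.py
```

```text
t 14.72 a -1.79 b -0.68 S 107.13 yaw 7.60 F a,b,z -0.59 -0.07 -5.30 T [ 0.   -0.05  0.02]
```

Request:
{"name": "carry_out", "arguments": {
  "motion": [
    [-1,[0,0.001,0],0],
    [-1,[0,0,0],0]
  ]
}}

```text
time: 14.98
tcp_pos: [628.8, -74.5, 242.8]
ee_rot: [0.0, 0.659, 0.752, 0.0]
ft_force: [-0.0, 0.6, -5.7]
gripper_width: 0.179
gripper_force: 59.4
```

Request:
{"name": "carry_out", "arguments": {
  "motion": [
    [-1,[0,0.0007,0],0],
    [-1,[0,0,0],0]
  ]
}}

```text
time: 15.22
tcp_pos: [629.3, -74.5, 242.8]
ee_rot: [-0.0, 0.659, 0.752, -0.0]
ft_force: [-0.9, -0.2, -6.0]
gripper_width: 0.182
gripper_force: 59.4
```

```bash
python3 st.py
```

```text
t 15.22 a -0.24 b -0.67 S 107.08 yaw 7.60 F a,b,z -0.93 -0.10 -6.02 T [-0.05  0.28  0.06]
```

Request:
{"name": "carry_out", "arguments": {
  "motion": [
    [-1,[0,0.0006,0],0],
    [-1,[0,0,0],0]
  ]
}}

```text
time: 15.48
tcp_pos: [629.7, -74.4, 242.7]
ee_rot: [-0.0, 0.659, 0.752, -0.0]
ft_force: [-4.5, -0.6, -4.5]
gripper_width: 0.183
gripper_force: 59.7
```

```bash
python3 st.py
```

```text
t 15.47 a 0.13 b -0.68 S 107.04 yaw 7.60 F a,b,z -4.49 0.03 -4.54 T [-0.15  1.12  0.08]
```

It's flat against the rail with both hooks through. Now I'll ease off about 1 mm and lower onto the seats.

Request:
{"name": "carry_out", "arguments": {
  "motion": [
    [-1,[0,-0.0015,0],0],
    [-1,[0,0,0.003],0],
    [-1,[0,0,0.004],0],
    [-1,[0,0,0.003],0],
    [-1,[0,0,0.0015],0],
    [-1,[0,0,0],0],
    [-1,[0,0,0],0]
  ]
}}

```text
time: 16.35
tcp_pos: [628.6, -74.5, 231.4]
ee_rot: [0.0, 0.659, 0.752, 0.0]
ft_force: [0.1, 0.2, -6.4]
gripper_width: 0.18
gripper_force: 59.3
```

Request:
{"name": "carry_out", "arguments": {
  "motion": [
    [-1,[0,0,0.0007],0],
    [-1,[0,0,0],0]
  ]
}}

```text
time: 16.6
tcp_pos: [628.5, -74.6, 230.6]
ee_rot: [-0.0, 0.659, 0.752, 0.0]
ft_force: [-0.3, 0.4, -6.6]
gripper_width: 0.179
gripper_force: 59.3
```

```bash
python3 st.py
```

```text
t 16.60 a -1.05 b -0.69 S 94.92 yaw 7.60 F a,b,z -0.21 0.43 -6.58 T [ 0.06 -0.08  0.  ]
```

Request:
{"name": "carry_out", "arguments": {
  "motion": [
    [-1,[0,0,0.0007],0],
    [-1,[0,0,0],0]
  ]
}}

```text
time: 16.85
tcp_pos: [628.5, -74.6, 229.9]
ee_rot: [-0.0, 0.659, 0.752, 0.0]
ft_force: [0.1, 0.3, -5.4]
gripper_width: 0.177
gripper_force: 59.3
```

Request:
{"name": "carry_out", "arguments": {
  "motion": [
    [-1,[0,0,0.0006],0],
    [-1,[0,0,0],0]
  ]
}}

```text
time: 17.1
tcp_pos: [628.5, -74.6, 229.3]
ee_rot: [-0.0, 0.659, 0.752, -0.0]
ft_force: [-0.5, -0.7, -7.0]
gripper_width: 0.179
gripper_force: 59.3
```

```bash
python3 st.py
```

```text
t 17.10 a -1.09 b -0.67 S 93.57 yaw 7.60 F a,b,z -0.61 -0.59 -6.96 T [-0.01 -0.04  0.02]
```

Request:
{"name": "carry_out", "arguments": {
  "motion": [
    [-1,[0,0,0.0005],0],
    [-1,[0,0,0],0]
  ]
}}

```text
time: 17.35
tcp_pos: [628.5, -74.6, 228.8]
ee_rot: [-0.0, 0.659, 0.752, 0.0]
ft_force: [0.5, -0.6, -6.9]
gripper_width: 0.181
gripper_force: 59.3
```

Request:
{"name": "carry_out", "arguments": {
  "motion": [
    [-1,[0,0,0.0004],0],
    [-1,[0,0,0],0]
  ]
}}

```text
time: 17.6
tcp_pos: [628.5, -74.6, 228.5]
ee_rot: [0.0, 0.659, 0.752, 0.0]
ft_force: [-0.1, 0.2, -4.9]
gripper_width: 0.179
gripper_force: 59.5
```

```bash
python3 st.py
```

```text
t 17.60 a -1.03 b -0.72 S 92.80 yaw 7.60 F a,b,z -0.06 0.20 -4.88 T [-0.01 -0.03  0.01]
```

Request:
{"name": "carry_out", "arguments": {
  "motion": [
    [-1,[0,0,0.0004],0],
    [-1,[0,0,0],0]
  ]
}}

```text
time: 17.85
tcp_pos: [628.6, -74.6, 228.4]
ee_rot: [0.0, 0.659, 0.752, 0.0]
ft_force: [-2.7, -0.4, 2.0]
gripper_width: 0.179
gripper_force: 60.5
```

Request:
{"name": "carry_out", "arguments": {
  "motion": [
    [-1,[0,0,0.0003],0],
    [-1,[0,0,0],0]
  ]
}}

```text
time: 18.1
tcp_pos: [628.6, -74.5, 228.3]
ee_rot: [0.0, 0.659, 0.752, 0.0]
ft_force: [-4.3, -0.2, 6.9]
gripper_width: 0.182
gripper_force: 61.4
```

```bash
python3 st.py
```

```text
t 18.10 a -0.91 b -0.65 S 92.65 yaw 7.60 F a,b,z -4.32 0.34 6.95 T [-0.05  1.05 -0.02]
```

Both hooks carry it, with no roll or yaw moment. I'll relieve the excess down force and draw it gently forward.

Request:
{"name": "carry_out", "arguments": {
  "motion": [
    [-1,[0,0,-0.0004],0],
    [-1,[0,-0.0008,0],0],
    [-1,[0,-0.001,0],0],
    [-1,[0,-0.0008,0],0],
    [-1,[0,0,0],0]
  ]
}}

```text
time: 18.73
tcp_pos: [626.3, -74.8, 228.4]
ee_rot: [0.0, 0.659, 0.752, 0.0]
ft_force: [5.4, 1.1, 0.3]
gripper_width: 0.18
gripper_force: 60.3
```

```bash
python3 st.py
```

```text
t 18.73 a -3.26 b -0.61 S 92.69 yaw 7.60 F a,b,z 5.45 0.35 0.34 T [ 0.19 -1.38  0.05]
```

Request:
{"name": "carry_out", "arguments": {
  "motion": [
    [-1,[0,0,-0.0002],0],
    [-1,[0,0,0],0]
  ]
}}

```text
time: 18.98
tcp_pos: [626.1, -74.8, 228.4]
ee_rot: [0.0, 0.659, 0.752, 0.0]
ft_force: [5.3, 1.1, 1.6]
gripper_width: 0.18
gripper_force: 60.3
```

Request:
{"name": "carry_out", "arguments": {
  "motion": [
    [-1,[0,-0.0006,0],0],
    [-1,[0,0,0],0]
  ]
}}

```text
time: 19.23
tcp_pos: [625.4, -74.9, 228.4]
ee_rot: [0.0, 0.659, 0.752, 0.0]
ft_force: [4.7, 1.4, 2.2]
gripper_width: 0.183
gripper_force: 60.4
```

```bash
python3 st.py
```

```text
t 19.23 a -4.19 b -0.64 S 92.67 yaw 7.60 F a,b,z 4.83 0.73 2.16 T [ 0.21 -1.27  0.03]
```

The force stays flat while it moves, so this is sliding friction. I'll lighten the load and go on to the lips.

Request:
{"name": "carry_out", "arguments": {
  "motion": [
    [-1,[0,0,-0.0003],0],
    [-1,[0,-0.0005,0],0],
    [-1,[0,0,0],0]
  ]
}}

```text
time: 19.6
tcp_pos: [624.6, -75.1, 228.4]
ee_rot: [-0.0, 0.659, 0.752, -0.0]
ft_force: [3.5, 0.6, -0.8]
gripper_width: 0.178
gripper_force: 60.1
```

Request:
{"name": "carry_out", "arguments": {
  "motion": [
    [-1,[0,-0.0005,0],0],
    [-1,[0,0,0],0]
  ]
}}

```text
time: 19.85
tcp_pos: [624.4, -75.1, 228.4]
ee_rot: [-0.0, 0.659, 0.752, 0.0]
ft_force: [4.9, 0.7, -3.3]
gripper_width: 0.178
gripper_force: 59.7
```

```bash
python3 st.py
```

```text
t 19.85 a -5.21 b -0.71 S 92.75 yaw 7.60 F a,b,z 5.00 0.07 -3.34 T [ 0.2  -1.41  0.08]
```

Request:
{"name": "carry_out", "arguments": {
  "motion": [
    [-1,[0,-0.0006,0],0],
    [-1,[0,0,0],0]
  ]
}}

```text
time: 20.1
tcp_pos: [624.3, -75.1, 228.5]
ee_rot: [0.0, 0.659, 0.752, 0.001]
ft_force: [9.8, 0.7, -7.1]
gripper_width: 0.182
gripper_force: 59.5
```

```bash
python3 st.py
```

```text
t 20.10 a -5.34 b -0.69 S 92.76 yaw 7.60 F a,b,z 9.83 -0.65 -7.13 T [ 0.26 -2.34  0.04]
```

Both tips stop it: 9.8 N, no yaw moment, and no further travel. I'll ease it back to the rail so it hangs upright, and let the hooks take the weight.

Request:
{"name": "carry_out", "arguments": {
  "motion": [
    [-1,[0,0.001,0],0],
    [-1,[0,0.001,0],0],
    [-1,[0,0.001,0],0],
    [-1,[0,0.001,0],0],
    [-1,[0,0,0],0]
  ]
}}

```text
time: 20.72
tcp_pos: [626.7, -74.9, 228.4]
ee_rot: [-0.001, 0.659, 0.752, -0.001]
ft_force: [-6.3, 0.4, 4.2]
gripper_width: 0.176
gripper_force: 61.2
```

```bash
python3 st.py
```

```text
t 20.73 a -2.95 b -0.77 S 92.71 yaw 7.59 F a,b,z -6.16 1.20 4.19 T [-0.11  1.39 -0.02]
```

Request:
{"name": "carry_out", "arguments": {
  "motion": [
    [-1,[0,0,-0.0004],0],
    [-1,[0,0.001,0],0],
    [-1,[0,0.001,0],0],
    [-1,[0,0,0],0]
  ]
}}

```text
time: 21.22
tcp_pos: [629.5, -74.5, 228.7]
ee_rot: [-0.0, 0.659, 0.752, -0.0]
ft_force: [-1.3, -0.5, -6.7]
gripper_width: 0.178
gripper_force: 59.8
```

```bash
python3 st.py
```

```text
t 21.23 a -0.11 b -0.72 S 92.95 yaw 7.60 F a,b,z -1.34 -0.36 -6.68 T [-0.13  0.39 -0.  ]
```

Request:
{"name": "carry_out", "arguments": {
  "motion": [
    [-1,[0,0,0.0003],0],
    [-1,[0,0,0],0]
  ]
}}

```text
time: 21.48
tcp_pos: [629.5, -74.5, 228.6]
ee_rot: [-0.0, 0.659, 0.752, -0.0]
ft_force: [-3.4, -0.5, -4.8]
gripper_width: 0.178
gripper_force: 59.8
```

Request:
{"name": "carry_out", "arguments": {
  "motion": [
    [-1,[0,0,0.0002],0],
    [-1,[0,0,0],0]
  ]
}}

```text
time: 21.72
tcp_pos: [629.6, -74.4, 228.5]
ee_rot: [-0.0, 0.659, 0.752, -0.0]
ft_force: [-3.4, -0.3, -4.8]
gripper_width: 0.184
gripper_force: 60.0
```

```bash
python3 st.py
```

```text
t 21.73 a 0.04 b -0.69 S 92.85 yaw 7.60 F a,b,z -3.37 0.14 -4.83 T [-0.28  0.92  0.03]
```

Request:
{"name": "carry_out", "arguments": {
  "motion": [
    [-1,[0,-0.0003,0.0003],0],
    [-1,[0,0,0],0]
  ]
}}

```text
time: 21.98
tcp_pos: [629.6, -74.5, 228.5]
ee_rot: [0.0, 0.659, 0.752, 0.0]
ft_force: [-3.6, -0.5, -1.9]
gripper_width: 0.18
gripper_force: 60.4
```

```bash
python3 st.py
```

```text
t 21.98 a -0.01 b -0.71 S 92.78 yaw 7.60 F a,b,z -3.63 0.03 -1.93 T [-0.26  0.92  0.06]
```

Request:
{"name": "carry_out", "arguments": {
  "motion": [
    [-1,[0,0,0.0002],0],
    [-1,[0,0,0],0],
    [-0.6,[0,0,0],0],
    [-0.5,[0,0,0],0],
    [-0.4,[0,0,0],0],
    [-0.3,[0,0,0],0],
    [-0.2,[0,0,0],0],
    [-0.2,[0,0,0],0]
  ]
}}

```text
time: 22.98
tcp_pos: [629.4, -74.4, 228.0]
ee_rot: [0.0, 0.659, 0.752, 0.0]
ft_force: [0.1, 0.0, -0.3]
gripper_width: 0.398
gripper_force: 0.0
```

Run:
```python
from st import *
rep()
im,d,W=cloud('wrist'); np.savez('r',im=im,W=W)
a=(W[...,:2]-O)@ex; b=(W[...,:2]-O)@ey; Z=W[...,2]
m=(a>-25)&(a<5)&(Z>232)&(Z<246)&(b>20)
print(m.sum(),np.percentile(a[m],[3,50,97]).round(1),np.polyfit(b[m],a[m],1).round(4),np.polyfit(b[m],Z[m],1).round(4),np.polyfit(a[m],Z[m],1).round(4))
cv2.imwrite('pics/r.png',cv2.resize(im,(640,480))[...,::-1])
```

```text
t 22.98 a -0.12 b -0.68 S 92.35 yaw 7.60 F a,b,z 0.09 -0.00 -0.28 T [-0.05 -0.01  0.03]
12698 [-15.2  -7.8  -0.4] [ 9.0000e-04 -7.8465e+00] [-1.000000e-04  2.402623e+02] [-2.800000e-03  2.402322e+02]
```

View pics/r.png

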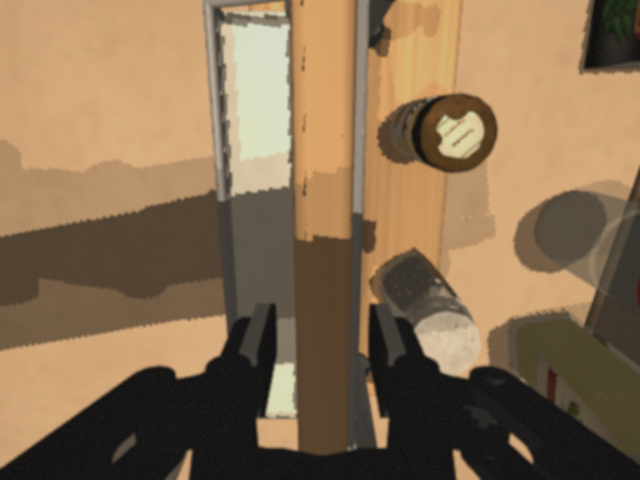

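The wood, running vertically at columns 295–360, hangs level and parallel against the rail. The fingers stand clear on both sides, so I'll retreat straight up.

Request:
{"name": "carry_out", "arguments": {
  "motion": [
    [-0.2,[0,0,-0.005],0],
    [-0.2,[0,0,-0.01],0],
    [-0.2,[0,0,-0.015],0],
    [-0.2,[0,0,-0.025],0],
    [-0.2,[0,0,-0.03],0],
    [-0.2,[0,0,-0.03],0],
    [-0.2,[0,0,0],0],
    [-0.2,[0,0,0],0],
    [-0.2,[0,0,0],0],
    [-0.2,[0,0,0],0]
  ]
}}

```text
time: 24.28
tcp_pos: [629.2, -74.5, 342.5]
ee_rot: [-0.0, 0.659, 0.752, -0.0]
ft_force: [-0.6, -0.0, 0.8]
gripper_width: 0.402
gripper_force: 0.0
```

Run:
```python
from st import *
rep()
im,d,W=cloud('wrist')
a=(W[...,:2]-O)@ex; b=(W[...,:2]-O)@ey; Z=W[...,2]
m=(a>-25)&(a<5)&(Z>232)&(Z<246)
f=[np.polyfit(b[m],Z[m],1),np.polyfit(a[m],Z[m],1)]
print(m.sum(),np.percentile(a[m],[3,50,97]).round(1),np.percentile(b[m],[1,99]).round(),f)
if m.sum()>3000 and abs(f[0][0])<.01 and abs(f[1][0])<.05: print(env.sign_off())
```

```text
t 24.27 a -0.32 b -0.67 S 206.82 yaw 7.61 F a,b,z -0.61 0.08 0.79 T [0.03 0.04 0.01]
8247 [-15.4  -8.   -0.5] [-124.  126.] [array([3.12702223e-04, 2.40217787e+02]), array([-2.78679630e-03,  2.40201875e+02])]
the job is handed in; nothing more can be done
None
```

The shelf hangs level on both hooks, and both tips stopped it at about 10 N when drawn forward; I then eased it back against the rail, let go, and handed the job in at 24 s of the 69 s allowed.

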